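# Pack the burnishing kit into its tray

## Task

Pack the burnishing kit away in the wooden tray, each piece into the insert made for it: the small screw-cap jar standing in the small round pocket, the handleless white mixing well standing upright in the large round pocket, the orange block lying flat in the rectangular pocket, and the straight steel burnisher laid centred along the rest, across both notched supports. The white coffee cup with a handle and the teaspoon belong to the kitchen: leave them where they are.

Things in the scene. Friction and masses are not known exactly. Their poses are not given: they have to be found in the camera images.
- jar_mid (a point): small glass jar with an aluminium screw cap, 42 mm diameter, 60 mm high, about 0.1 kg, standing upright on the counter; the point is on its axis at half height, 30 mm above its underside; z up
- well_mid (a point): mixing well: round white ceramic cup without a handle, open at the top, 60 mm across its rim and narrower towards the foot, 42 mm high, wall 5 mm, about 0.12 kg, standing upright; the point is on its axis at half height, 21 mm above its underside; z up
- block_mid (a point): orange hard silicone block (rigid), 60 mm along its x, 36 mm along its y, 40 mm high, about 0.09 kg; the point is its centre; z up
- burnisher_mid (a point): steel burnisher lying on the counter: flat bar 14 mm wide (y), 12 mm high, from 55 mm behind the point to 45 mm ahead of it along x, then a round 8 mm tip, bent slightly up, ending 76 mm ahead (+x); 0.11 kg. The point is in the middle of the bar near the centre of mass, 6 mm above its underside; z up. The tip may point either way on the rest
- cup: look-alike, to be left alone: white ceramic coffee cup WITH a handle (handle towards its +y), 62 mm across, 52 mm high; origin at the centre of its underside
- spoon: look-alike, to be left alone: steel teaspoon with an oval bowl, 135 mm long, lying along its x, bowl towards +x; origin on its underside, on its long axis
- jar_seat_mid (a point): wooden insert with the small round pocket (58 mm diameter, 10 mm deep) for the jar. Point: centre of the pocket floor, 12 mm above the counter, 10 mm below the rim. x along the 122 mm side, z up. The four inserts (122 x 92 mm each) lie two by two, in changing order, in a fixed low tray (262 x 200 mm, 22 mm high); centres 124 mm apart lengthwise, 94 mm crosswise
- well_seat_mid (a point): insert (slab like the jar's) with the large round pocket, 80 mm in diameter and 10 mm deep: place of the mixing well. The point is the centre of the pocket's floor, 12 mm above the counter; the rim is 10 mm above it. x along the slab's long side, z up
- block_seat_mid (a point): insert (slab like the jar's) with the rectangular pocket, 80 mm along x, 56 mm along y, 10 mm deep: place of the block, long side along the pocket's long side. The point is the centre of the pocket's floor, 12 mm above the counter; the rim is 10 mm above it. x along the slab's long side, z up
- tool_rest_mid (a point): insert (6 mm slab, same outline) for the burnisher: two dark supports 8 mm thick, 60 mm wide (y), at 32 mm either side of centre along x, each with a notch 34 mm wide, 10 mm deep. Point: midway between them at notch-floor height, 28 mm above the counter, 16 mm above the slab. The bar lies along x, its point over this one; fingers fit between the supports (56 mm gap). z up
Not all that is in view belongs to the job. What is shaped like the part that bears well_mid but black is not meant.

How it is judged (in metres and radians):
At the end, for the whole second after the job is handed in: Jar, well, block and burnisher sit level (0.12 rad) in their own inserts, centred within 15 mm (well 20 mm) and seated within 4 mm in height, block and burnisher along the long side within 0.35 rad, all at rest; cup and spoon within 20 mm of their starts (horizontal distance between jar_mid and jar_seat_mid below 0.015 m and z of jar_mid in the frame of jar_seat_mid between 0.026 and 0.034 m and angle between each of jar_mid, well_mid, block_mid, burnisher_mid's own z axis and vertical below 0.12 rad and linear speed of each of jar, well, block, burnisher below 0.02 m/s and horizontal distance between well_mid and well_seat_mid below 0.02 m and z of well_mid in the frame of well_seat_mid between 0.017 and 0.025 m and horizontal distance between block_mid and block_seat_mid below 0.015 m and z of block_mid in the frame of block_seat_mid between 0.016 and 0.024 m and angle between the x axis of block_mid and the x axis of block_seat_mid, either way round below 0.35 rad and horizontal distance between burnisher_mid and tool_rest_mid below 0.015 m and z of burnisher_mid in the frame of tool_rest_mid between 0.002 and 0.01 m and angle between the x axis of burnisher_mid and the x axis of tool_rest_mid, either way round below 0.35 rad and distance of each of cup, spoon from where it was at the start of the episode below 0.02 m); the robot touches nothing.
It fails at once if the coffee cup or the teaspoon is moved by more than 20 mm (distance of any of cup, spoon from where it was at the start of the episode above 0.02 m).
It also fails if it takes over 109 s, if anything falls off the work surface, if the arm or the gripper's body presses on something with over 40 N, if the wrist force passes 120 N, or if a joint passes its speed limit or range.

## Robot

A 6-joint arm with a two-finger parallel gripper is mounted at the origin on the work surface. World frame = base frame: x ahead of the robot, y to its left, z up, the work surface at z = 0. Lengths are in m, angles in degrees, forces in N, time in s.
With the tool pointing down it reaches from about 0.4 to 0.825 m from the base axis. Payload 7 kg.
Tool frame: the origin (TCP) lies where the fingers leave the gripper's body, on its centre line; the fingertips stand 66 mm ahead of it and the grasp point (between the pads) lies 47 mm ahead of it; z points along the fingers, y is the direction in which the jaws open and shut (so a half turn about z gives the same grasp; the last joint's range is limited). The gripper opens to 88 mm and grips with 3 to 60 N. Pads are 19 mm wide; open, the fingers measure 130 mm over their backs; the gripper's body (78 mm by 193 mm) begins 47 mm behind the grasp point.
Start: joints at [-47.435, 20.546, 0.682, 0, -70.136, -16.507], TCP at [0.296, -0.606, 0.292] pointing down, gripper open.
Joint ranges: [-176.03, 176.03], [-82.01, 121.73], [-58.28, 71.71], [-173.87, 95.51], [-174.79, -0.11], [-173.66, 173.66]. Speed limits (degrees/s): [136.94, 136.94, 172.46, 180, 180, 180].

## Interface

Orientations are given as [roll, pitch, yaw] about the fixed x, y, z axes, in that order (R = Rz(yaw) Ry(pitch) Rx(roll)).
In Python, from plant import get_obs, snapshot, close_job gives the robot as it stands.
- The arm moves only by the tool play_rows, never from a script. Its argument "series" is a list of rows, each a list of 5 numbers: the opening in per cent of the stroke, from 0 (shut) to 100 (fully open), then the shift along the tool's x, y, z in m, then the turn about the tool's z in degrees. In form: [[jaw, dx, dy, dz, spin], ...]. A call has 1 to 10 rows; each row is the pose to reach, as a shift and turn from the pose commanded when the call began, along the tool's axes at that moment; what a row does not reach only later rows make up. A row lasts 1/10 s, in which the tool goes at most 50 mm and 8.59 degrees, less where a joint would pass 70% of its speed; a pose out of reach is approached as far as the arm can. A call with a gripper value outside its range is refused whole. The fingers move at their own pace and stop on an object; the grip force is fixed at half the most. Time passes only in rows, so rows that repeat a pose let the fingers close. It gives the time, the measured TCP pose, the force and the opening at its end, in the units of the state.
- get_obs(): the state, without advancing time (a new reading comes with each control period).
- snapshot(name): name is "side" or "top" or "wrist"; returns a dict with "frame" (420x560x3 uint8, red, green, blue), "z_map" (420x560 float32, m along the optical axis (not along the pixel's ray), 0 where there is no reading), "mtx" (3x3 intrinsics, pixels), "camera_from_world" (4x4, takes a point from world to camera coordinates); the wrist camera has in their place "tool_from_camera" (4x4, takes a point from camera to tool coordinates, whose origin is the TCP and whose axes are the flange's). Camera axes: x right, y up, looking along -z (the intrinsics and any distortion apply to the point x, -y, -z); pixel columns grow to the right and rows downward; lengths in m; the calibration is good to about 2 mm. A picture is of the moment at which its call begins: read the wrist's pose just before it.
- close_job(): hands the job in, once; it reports no verdict.
The state is a dict: "clock": time; "joint_pos": joint angles; "qvel": joint speeds; "tau": joint torques, N m; "tool_pos": TCP position; "orientation": TCP orientation; "force": force on the tool from outside, world axes, zero at the start; "moment": the same for the moment, N m; "opening": finger opening in m.
Only numpy, scipy, OpenCV 4.12 (cv2) and the standard library are available. Lean on these libraries where they do the work, as an engineer would, in place of code of your own. Each camera call takes 0.05 s, during which the arm holds its last target.

## Working session

There is one attempt and no reset: what is moved stays moved. The work goes in short steps, Python scripts to look and compute and a tool call to move; the robot and the scene stay as the last step left them, time stands still between calls to the robot, and variables do not carry over. Pictures are saved under pics/ and viewed, and the job is handed in when it is done.

Besides the shell and the picture viewer there is one more tool, called after "Request:" by a JSON object that holds its "op" and its "data", one argument or row to a line. play_rows: Moves the arm, as the interface text tells. Its arguments: {"type":"object","properties":{"series":{"type":"array"}},"required":["series"]}

```bash
mkdir -p pics; ls; cat > h.py <<'E'
import numpy as np, cv2, json
from plant import get_obs, snapshot, close_job
from scipy.spatial.transform import Rotation as R
def T(o):
    M=np.eye(4); M[:3,:3]=R.from_euler('xyz',o['orientation'],degrees=True).as_matrix(); M[:3,3]=o['tool_pos']; return M
def snap(name,fn):
    o=get_obs(); s=snapshot(name)
    if name=='wrist': W=T(o)@s['tool_from_camera']
    else: W=np.linalg.inv(s['camera_from_world'])
    cv2.imwrite('pics/%s.png'%fn,s['frame'][:,:,::-1])
    np.savez('pics/%s.npz'%fn,frame=s['frame'],z=s['z_map'],K=s['mtx'],W=W)
    print(s.keys() , o['clock']); return s
def load(fn): return np.load('pics/%s.npz'%fn)
def xyz(d):
    z=d['z'];K=d['K'];v,u=np.mgrid[:z.shape[0],:z.shape[1]]
    P=np.stack([(u-K[0,2])/K[0,0]*z,-(v-K[1,2])/K[1,1]*z,-z],-1)
    return P@d['W'][:3,:3].T+d['W'][:3,3]
def crop(fn,u0,v0,u1,v1,out,k=4):
    im=cv2.imread('pics/%s.png'%fn)[v0:v1,u0:u1]; cv2.imwrite('pics/%s.png'%out,cv2.resize(im,None,fx=k,fy=k,interpolation=cv2.INTER_CUBIC))
E
python3 - <<'E'
from h import *
for n in ['side','top','wrist']: s=snap(n,n+'0'); print([k for k in s]); print(s['mtx'])
print(get_obs())
E
```

```text
pics
dict_keys(['frame', 'z_map', 'mtx', 'camera_from_world']) 0.0
['frame', 'z_map', 'mtx', 'camera_from_world']
[[384.91919522   0.         280.69505637]
 [  0.         384.91919522 215.03688369]
 [  0.           0.           1.        ]]
dict_keys(['frame', 'z_map', 'mtx', 'camera_from_world']) 0.05
['frame', 'z_map', 'mtx', 'camera_from_world']
[[464.06328115   0.         282.35341025]
 [  0.         464.06328115 215.57740973]
 [  0.           0.           1.        ]]
dict_keys(['frame', 'z_map', 'mtx', 'tool_from_camera']) 0.1
['frame', 'z_map', 'mtx', 'tool_from_camera']
[[289.19083657   0.         277.60930899]
 [  0.         289.19083657 206.81362961]
 [  0.           0.           1.        ]]
{'clock': 0.15, 'joint_pos': array([-4.74365513e+01,  2.05823768e+01,  6.47658973e-01, -1.49690440e-02,
       -7.01354491e+01, -1.65077503e+01]), 'qvel': array([-0.07130737, -0.06943945,  0.28121844,  0.1237776 ,  0.08568823,
        0.00617071]), 'tau': array([ 1.90960013e-04, -5.83274925e+01,  2.93290097e+01,  7.00104922e+00,
        8.83437926e-03, -9.86817531e-05]), 'tool_pos': array([ 0.29636896, -0.60615567,  0.29144656]), 'orientation': array([ 1.79928726e+02, -6.44565082e-03, -1.53949393e+02]), 'force': array([-0.10363849,  0.29462697,  0.25096661]), 'moment': array([ 0.008116  ,  0.03129066, -0.0049639 ]), 'opening': 0.08780330917928025}
```

View pics/top0.png

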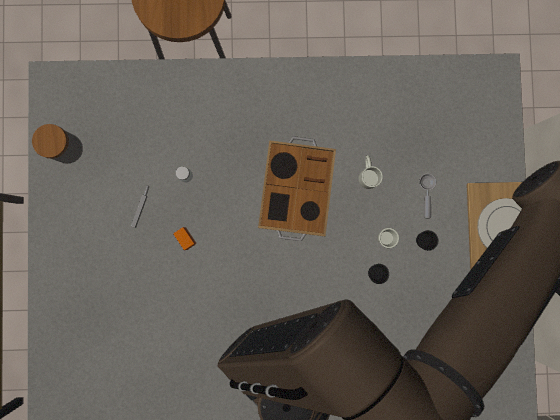

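View pics/side0.png

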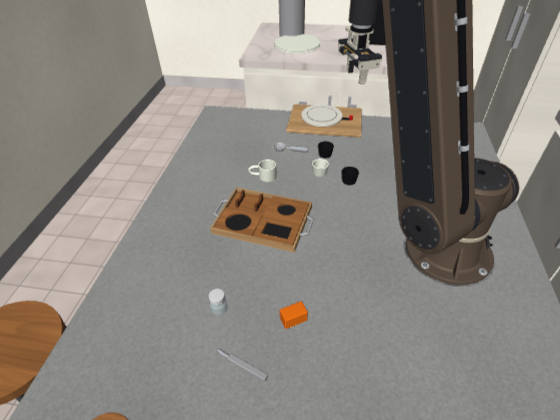

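View pics/wrist0.png

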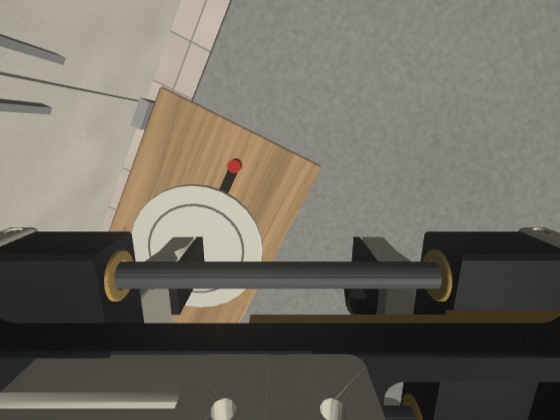

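The top picture shows the jar at (182,173), orange block (184,238), burnisher (140,206), tray (297,189), spoon (428,195). There are two white round candidates: (370,177), with a handle, and (388,238), apparently without one. The black cups at (427,240) and (378,273) are decoys. I'll confirm this in an enlarged crop.

```bash
python3 - <<'E'
from h import *
crop('top0',340,140,460,290,'c1',4); crop('top0',115,130,335,260,'c2',3.5)
E
```

```text
(no output)
```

View pics/c1.png

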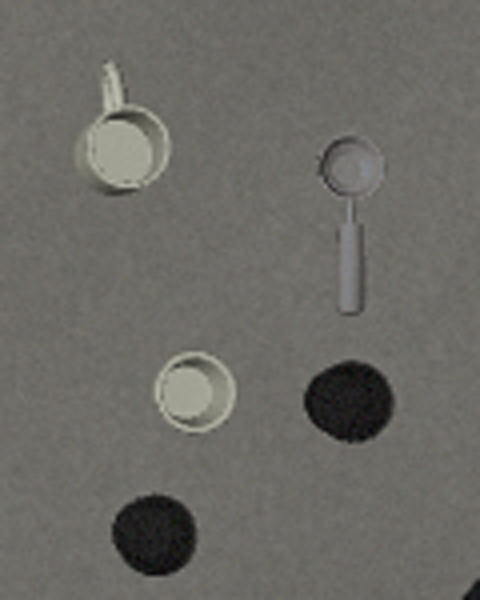

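View pics/c2.png

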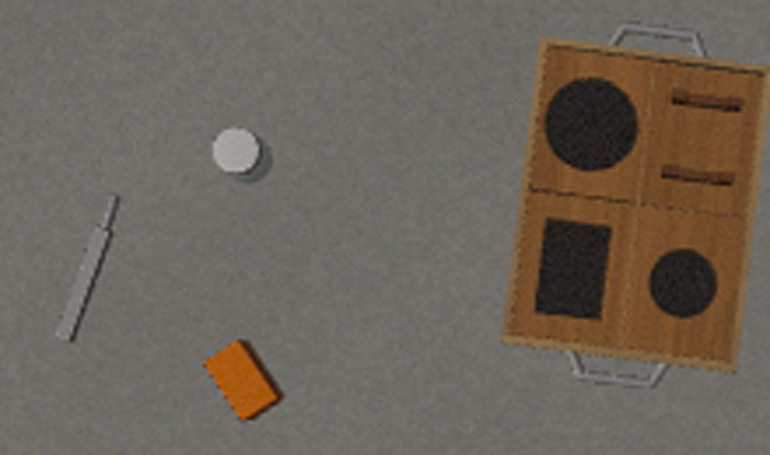

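The crop confirms that the white cup at (388.5,238) has no handle and is the well. The one at (371,177) has a handle and is the coffee cup, and the two black ones are decoys. Next I'll measure positions.

```bash
python3 - <<'E'
from h import *
d=load('top0');P=xyz(d);f=d['frame'].astype(int)
print('table z',np.median(P[100:130,200:240,2]),'cam',d['W'][:3,3])
def reg(n,u0,v0,u1,v1,zmin,zmax=0.2,col=None):
    p=P[v0:v1,u0:u1].reshape(-1,3);c=f[v0:v1,u0:u1].reshape(-1,3)
    m=(p[:,2]>zmin)&(p[:,2]<zmax)
    if col is not None: m&=col(c)
    q=p[m]
    r=cv2.minAreaRect((q[:,:2]*1000).astype(np.float32))
    print(n,len(q),'z',np.round(np.percentile(q[:,2],[5,50,95]),4),'rect c,size,ang',np.round(r[0],1),np.round(r[1],1),round(r[2],1)); return q
reg('jar',168,158,200,190,.05)
reg('well',375,225,402,252,.036)
reg('block',165,220,202,256,.033)
reg('burn',125,180,155,232,.006)
reg('cup',355,150,386,192,.045)
reg('spoon',415,170,440,222,.003)
reg('tray',255,138,340,240,.018)
dark=lambda c:c.sum(1)<100
reg('big',268,150,300,182,.0,.06,dark)
reg('small',299,199,323,224,.0,.06,dark)
reg('rectp',266,190,291,222,.0,.06,dark)
reg('rest',299,150,332,190,.026)
reg('blk1',410,225,445,255,.02)
reg('blk2',362,258,395,288,.02)
E
```

```text
table z 0.00019506785742828825 cam [0.39711391 0.01991623 1.38864629]
jar 147 z [0.055  0.0604 0.0648] rect c,size,ang [591.1 279.4] [37.3 36.1] 62.7
well 107 z [0.0372 0.0418 0.047 ] rect c,size,ang [ 391.3 -313. ] [56.9 55.3] 88.7
block 264 z [0.0351 0.0401 0.0446] rect c,size,ang [402.6 281.6] [59.6 36.1] 33.2
burn 224 z [0.0068 0.0111 0.0166] rect c,size,ang [504.7 416.7] [143.7  84.4] 3.3
cup 120 z [0.0456 0.0508 0.0559] rect c,size,ang [ 577.6 -271.2] [60.1 78.6] 64.9
spoon 478 z [0.0033 0.0094 0.0208] rect c,size,ang [ 514.8 -443.4] [ 73.2 155.3] 87.7
tray 3184 z [0.0186 0.0224 0.028 ] rect c,size,ang [544.4 -51.2] [200.3 304.4] 81.5
big 252 z [0.008  0.0124 0.0166] rect c,size,ang [614.3 -13.2] [74.8 72.4] 87.9
small 145 z [0.0076 0.0125 0.0166] rect c,size,ang [476.6 -87.4] [50.9 51. ] 89.7
rectp 226 z [0.0081 0.0124 0.0168] rect c,size,ang [490.3   6.2] [54.4 77.5] 83.0
rest 110 z [0.0264 0.0329 0.0421] rect c,size,ang [ 588.8 -106.5] [107.4  81.9] 9.8
blk1 185 z [0.0221 0.0393 0.0451] rect c,size,ang [ 381.7 -428.4] [59.3 57. ] 69.1
blk2 163 z [0.023  0.0394 0.0463] rect c,size,ang [ 287.6 -280.8] [56.1 55.4] 87.5
```

```bash
cat >> h.py <<'E'
def go(x,y,zg,yaw):
    "x,y,z of the GRASP point, yaw of tool x -> tool-axis shift + spin from the present pose"
    o=get_obs(); M=T(o); t=np.array([x,y,zg+.047])-M[:3,3]
    d=M[:3,:3].T@t; cy=np.degrees(np.arctan2(M[1,0],M[0,0]))
    s=((cy-yaw)+90)%180-90
    print('t',o['clock'],'pos',np.round(o['tool_pos'],4),'yaw',round(cy,2),'grasp z',round(o['tool_pos'][2]-.047,4),'j6',round(o['joint_pos'][5],1),'F',np.round(o['force'],1),'open',round(o['opening'],4))
    print('   shift',np.round(d,4),'spin',round(s,2),'len',round(np.linalg.norm(d),3))
E
python3 - <<'E'
from h import *
d=load('top0');P=xyz(d);f=d['frame'].astype(int)
# burnisher: pixels brighter than counter & above table
sub=P[178:235,125:158];fs=f[178:235,125:158]
m=(sub[...,2]>.004)&(fs.sum(-1)>330)
q=sub[m];n,l,st,c=cv2.connectedComponentsWithStats(m.astype(np.uint8));i=1+np.argmax(st[1:,4]);q=sub[l==i]
print(len(q),st[i]);
r=cv2.fitLine((q[:,:2]*1000).astype(np.float32),cv2.DIST_L2,0,.01,.01).ravel();v=r[:2];c=r[2:]
s=(q[:,:2]*1000-c)@v;print('line',v,np.degrees(np.arctan2(v[1],v[0])),'ends',c+v*s.min(),c+v*s.max(),s.max()-s.min())
# tray top: rim plane outline, wood color
sub=P[135:245,250:345].reshape(-1,3);fs=f[135:245,250:345].reshape(-1,3)
m=(fs[:,0]-fs[:,2]>35)&(sub[:,2]>.012)&(sub[:,2]<.03)
print('tray',cv2.minAreaRect((sub[m][:,:2]*1000).astype(np.float32)))
go(.391,-.313,.13,-8.5)
E
```

```text
148 [  6   8  17  41 148]
line [ 0.39018455 -0.9207367 ] -67.03401 ends [475.26624785 455.54750335] [619.87170605 114.31526437] 370.60785121085456
tray ((544.8275146484375, -51.18864440917969), (200.01881408691406, 262.6736755371094), 81.50321960449219)
t 0.15 pos [ 0.2964 -0.6062  0.2914] yaw -153.95 grasp z 0.2444 j6 -16.5 F [-0.1  0.3  0.3] open 0.0878
   shift [-0.2138  0.2217  0.1147] spin 34.55 len 0.329
```

Request:
{"op": "play_rows", "data": {
  "series": [
    [100, -0.214, 0.222, 0.06, 34.5],
    [100, -0.214, 0.222, 0.06, 34.5],
    [100, -0.214, 0.222, 0.06, 34.5],
    [100, -0.214, 0.222, 0.06, 34.5],
    [100, -0.214, 0.222, 0.06, 34.5],
    [100, -0.214, 0.222, 0.06, 34.5],
    [100, -0.214, 0.222, 0.06, 34.5],
    [100, -0.214, 0.222, 0.06, 34.5],
    [100, -0.214, 0.222, 0.06, 34.5]
  ]
}}

```text
clock: 1.05
tool_pos: [0.3915, -0.3125, 0.2323]
orientation: [-180.0, 0.0, 171.7]
force: [0.0, -0.8, 0.1]
opening: 0.0877
```

```bash
python3 - <<'E'
from h import *
snap('wrist','w1'); go(.391,-.313,.036,-8.5)
E
```

```text
dict_keys(['frame', 'z_map', 'mtx', 'tool_from_camera']) 1.05
t 1.1 pos [ 0.3914 -0.3131  0.2323] yaw 171.6 grasp z 0.1853 j6 -82.3 F [-0.4  0.1 -0.4] open 0.0878
   shift [4.000e-04 1.000e-04 1.493e-01] spin 0.1 len 0.149
```

View pics/w1.png

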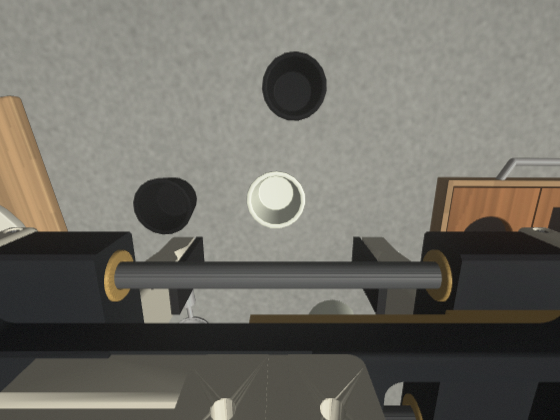

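The wrist view shows the handleless well at (276,200), midway between the fingers, with the black decoys at (294,86) and (165,205). I'll check its position with the wrist depth map.

```bash
python3 - <<'E'
from h import *
d=load('w1');P=xyz(d)[165:235,240:310].reshape(-1,3)
q=P[(P[:,2]>.036)&(P[:,2]<.06)];print(cv2.minEnclosingCircle((q[:,:2]*1000).astype(np.float32)),np.median(q[:,2]), (q[:,:2].max(0)+q[:,:2].min(0))/2)
E
```

```text
((389.3699951171875, -314.6923522949219), 29.551244735717773) 0.042060073183362856 [ 0.38955545 -0.31458292]
```

Request:
{"op": "play_rows", "data": {
  "series": [
    [100, 0.001, -0.001, 0.04, 0],
    [100, 0.002, -0.002, 0.08, 0],
    [100, 0.002, -0.002, 0.12, 0],
    [100, 0.002, -0.002, 0.14, 0],
    [100, 0.002, -0.002, 0.149, 0],
    [60, 0.002, -0.002, 0.149, 0],
    [55, 0.002, -0.002, 0.149, 0],
    [50, 0.002, -0.002, 0.149, 0],
    [40, 0.002, -0.002, 0.149, 0],
    [40, 0.002, -0.002, 0.149, 0]
  ]
}}

```text
clock: 2.1
tool_pos: [0.3896, -0.3148, 0.0843]
orientation: [-180.0, 0.1, 171.6]
force: [-0.6, 0.8, 6.4]
opening: 0.0584
```

```bash
python3 - <<'E'
from h import *
snap('wrist','w2'); go(.6135,-.0136,.16,-8.5)
E
```

```text
dict_keys(['frame', 'z_map', 'mtx', 'tool_from_camera']) 2.1
t 2.15 pos [ 0.3896 -0.3148  0.0843] yaw 171.58 grasp z 0.0373 j6 -82.0 F [0.1 1.2 7.4] open 0.0584
   shift [-0.1776  0.3307 -0.1225] spin 0.08 len 0.395
```

View pics/w2.png

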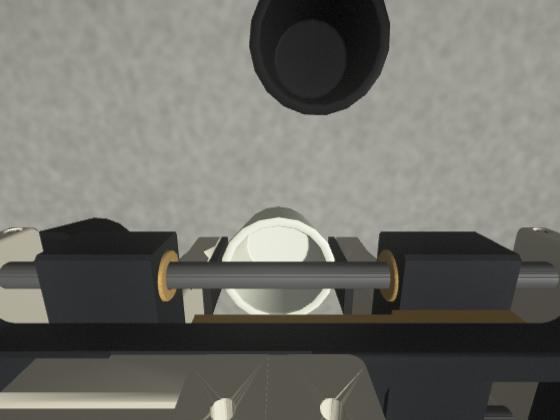

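The well sits between the pads at (278,265) with an opening of 58 mm. Lifting it.

Request:
{"op": "play_rows", "data": {
  "series": [
    [40, 0, 0, -0.01, 0],
    [40, 0, 0, -0.03, 0],
    [40, 0, 0, -0.06, 0],
    [40, 0, 0, -0.1, 0],
    [40, 0, 0, -0.12, 0],
    [40, 0, 0, -0.12, 0]
  ]
}}

```text
clock: 2.75
tool_pos: [0.3903, -0.3152, 0.2072]
orientation: [-179.9, 0.4, 171.6]
force: [1.3, -0.3, -2.5]
opening: 0.0583
```

```bash
python3 - <<'E'
from h import *
snap('wrist','w3'); snap('side','s3');go(.6135,-.0136,.16,-8.5)
d=load('s3');K=d['K'];Wi=np.linalg.inv(d['W']);o=get_obs();p=Wi@np.r_[o['tool_pos'],1];print(K[0,2]+K[0,0]*p[0]/-p[2],K[1,2]-K[1,1]*p[1]/-p[2])
E
```

```text
dict_keys(['frame', 'z_map', 'mtx', 'tool_from_camera']) 2.75
dict_keys(['frame', 'z_map', 'mtx', 'camera_from_world']) 2.8
t 2.85 pos [ 0.3888 -0.3144  0.2038] yaw 171.55 grasp z 0.1568 j6 -82.0 F [ 0.6  0.3 -1.6] open 0.0579
   shift [-0.1781  0.3306 -0.0029] spin 0.05 len 0.375
324.78508955850725 121.05065477907607
```

View pics/w3.png

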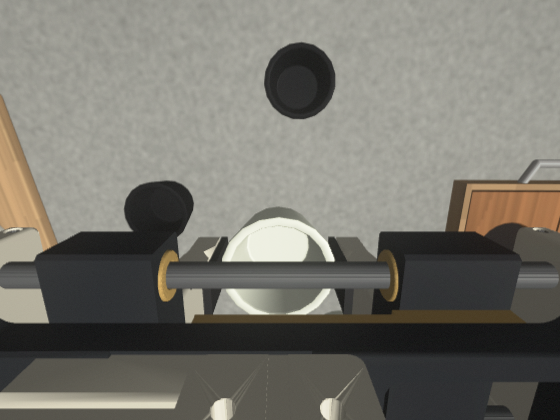

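View pics/s3.png

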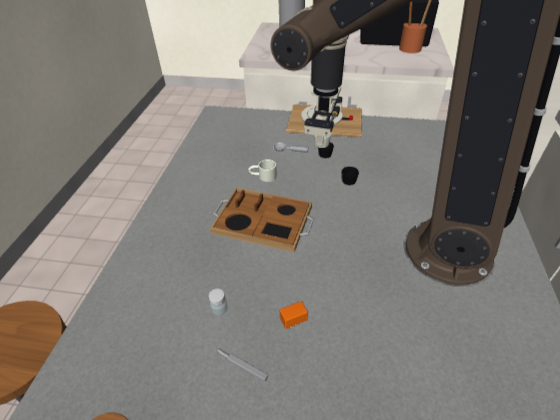

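The well is held as before, and nothing else has moved. Next I carry it over the large round pocket.

Request:
{"op": "play_rows", "data": {
  "series": [
    [40, -0.016, 0.03, -0.002, 0],
    [40, -0.036, 0.067, -0.003, 0],
    [40, -0.058, 0.107, -0.003, 0],
    [40, -0.08, 0.149, -0.003, 0],
    [40, -0.102, 0.19, -0.003, 0],
    [40, -0.124, 0.23, -0.003, 0],
    [40, -0.146, 0.271, -0.003, 0],
    [40, -0.164, 0.304, -0.003, 0],
    [40, -0.176, 0.327, -0.003, 0],
    [40, -0.178, 0.33, -0.003, 0]
  ]
}}

```text
clock: 3.85
tool_pos: [0.6143, -0.0119, 0.2041]
orientation: [-179.9, -0.1, 171.7]
force: [0.5, -0.6, -1.9]
opening: 0.0585
```

```bash
python3 - <<'E'
from h import *
snap('wrist','w4'); go(.6135,-.0136,.051,-8.5)
E
```

```text
dict_keys(['frame', 'z_map', 'mtx', 'tool_from_camera']) 3.85
t 3.9 pos [ 0.6137 -0.0128  0.2041] yaw 171.66 grasp z 0.1571 j6 -115.3 F [-0.2 -0.9 -0.8] open 0.0586
   shift [-0.0003 -0.0007  0.1061] spin 0.16 len 0.106
```

View pics/w4.png

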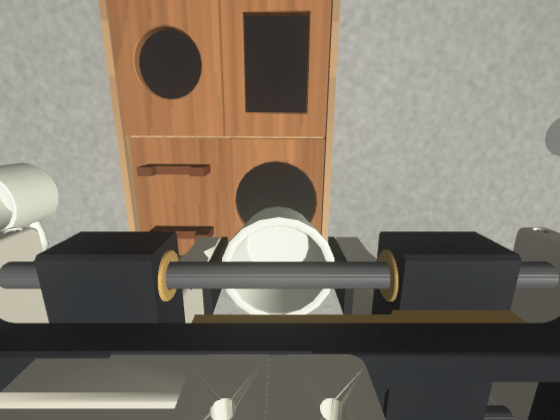

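```bash
python3 - <<'E'
from h import *
d=load('w4');P=xyz(d);f=d['frame'].astype(int).sum(-1)
for n,(u0,v0,u1,v1) in dict(small=(132,22,210,105),rect=(237,5,316,120)).items():
    q=P[v0:v1,u0:u1][f[v0:v1,u0:u1]<130];print(n,len(q),np.median(q[:,2]),cv2.minAreaRect((q[:,:2]*1000).astype(np.float32)))
q=P[150:205,232:320][f[150:205,232:320]<130][:,:2]*1000
A=np.c_[2*q,np.ones(len(q))]
h=cv2.convexHull(q.astype(np.float32))[:,0];print('big hull',h.min(0),h.max(0))
E
```

```text
small 1 0.012790220492059134 ((459.7395935058594, -91.81780242919922), (0.0, 0.0), 0.0)
rect 3 0.012900886205770457 ((470.05938720703125, 2.909031867980957), (33.866859436035156, 13.388676643371582), 30.217571258544922)Traceback (most recent call last):
  File "<stdin>", line 7, in <module>
TypeError: 'NoneType' object is not subscriptable
```

```bash
python3 - <<'E'
from h import *
d=load('w4');P=xyz(d);f=d['frame'].astype(int)
m=(f[...,0]-f[...,2]<25)&(f.sum(-1)<220)&(P[...,2]<.02)
for n,(u0,v0,u1,v1) in dict(small=(132,22,210,105),rect=(237,5,316,120),big=(232,150,320,205)).items():
    q=P[v0:v1,u0:u1][m[v0:v1,u0:u1]];print(n,len(q),np.median(q[:,2]),cv2.minAreaRect((q[:,:2]*1000).astype(np.float32)), q.max(0),q.min(0))
E
```

```text
small 3278 0.012957509783146665 ((474.3011169433594, -90.205810546875), (55.73221969604492, 55.412811279296875), 7.146886348724365) [ 0.50238713 -0.06235803  0.01560877] [ 0.44650266 -0.1181044   0.00991345]
rect 5934 0.012967351938247357 ((488.5450439453125, 4.044094085693359), (55.725563049316406, 78.85765075683594), 81.57176208496094) [0.53139901 0.03655092 0.01568975] [ 0.44626626 -0.02909742  0.01041965]
big 2707 0.012880964434070885 ((595.3970947265625, -12.276664733886719), (79.02772521972656, 42.93894958496094), 81.87627410888672) [0.62199264 0.02491793 0.01694087] [ 0.57406011 -0.05375963  0.01046191]
```

The wrist and top measurements agree to about 2 mm. Lowering the well.

Request:
{"op": "play_rows", "data": {
  "series": [
    [40, 0, -0.001, 0.025, 0],
    [40, 0, -0.001, 0.05, 0],
    [40, 0, -0.001, 0.075, 0],
    [40, 0, -0.001, 0.09, 0],
    [40, 0, -0.001, 0.1, 0],
    [40, 0, -0.001, 0.105, 0],
    [40, 0, -0.001, 0.105, 0]
  ]
}}

```text
clock: 4.6
tool_pos: [0.6129, -0.0158, 0.1007]
orientation: [-180.0, -0.1, 171.5]
force: [0.1, -0.0, -1.0]
opening: 0.0586
```

Request:
{"op": "play_rows", "data": {
  "series": [
    [40, 0, 0, 0, 0],
    [40, 0, 0, 0.001, 0],
    [40, 0, 0, 0.001, 0]
  ]
}}

```text
clock: 4.9
tool_pos: [0.6136, -0.0152, 0.1008]
orientation: [180.0, 0.1, 171.6]
force: [0.5, 0.7, -0.4]
opening: 0.0587
```

Request:
{"op": "play_rows", "data": {
  "series": [
    [40, 0, 0, 0.001, 0],
    [40, 0, 0, 0.002, 0],
    [40, 0, 0, 0.003, 0],
    [40, 0, 0, 0.003, 0]
  ]
}}

```text
clock: 5.3
tool_pos: [0.6132, -0.0153, 0.097]
orientation: [-180.0, -0.0, 171.6]
force: [-0.6, 0.3, -1.8]
opening: 0.0582
```

Request:
{"op": "play_rows", "data": {
  "series": [
    [40, 0, 0, 0.001, 0],
    [40, 0, 0, 0.002, 0],
    [40, 0, 0, 0.002, 0]
  ]
}}

```text
clock: 5.6
tool_pos: [0.6134, -0.0153, 0.0963]
orientation: [-180.0, 0.0, 171.6]
force: [-4.4, 0.7, 8.7]
opening: 0.0583
```

```bash
python3 - <<'E'
from h import *
snap('wrist','w5'); go(.6135,-.0136,.051,-8.5)
d=load('w5');P=xyz(d);print([(v,np.round(P[v,278],4)) for v in range(200,250,4)])
E
```

```text
dict_keys(['frame', 'z_map', 'mtx', 'tool_from_camera']) 5.6
t 5.65 pos [ 0.6134 -0.0153  0.0963] yaw 171.58 grasp z 0.0493 j6 -115.2 F [-3.7  0.2  9.7] open 0.0582
   shift [ 0.0001  0.0017 -0.0017] spin 0.08 len 0.002
[(200, array([ 0.5857, -0.0113,  0.0137])), (204, array([ 0.5883, -0.0116,  0.0135])), (208, array([ 0.5877, -0.0116,  0.0252])), (212, array([ 0.5855, -0.0113,  0.0414])), (216, array([ 0.5836, -0.011 ,  0.055 ])), (220, array([ 0.5855, -0.0113,  0.0552])), (224, array([ 0.5879, -0.0116,  0.0541])), (228, array([ 0.6024, -0.0137,  0.0185])), (232, array([ 0.6048, -0.0141,  0.0191])), (236, array([ 0.6076, -0.0145,  0.0186])), (240, array([ 0.61  , -0.0148,  0.0192])), (244, array([ 0.6128, -0.0152,  0.019 ])), (248, array([ 0.6157, -0.0157,  0.0185]))]
```

The force is 9 N upward and the rim is at 54.5 mm, so the well is seated. I'll open part way, rise, and look.

Request:
{"op": "play_rows", "data": {
  "series": [
    [70, 0, 0, 0, 0],
    [80, 0, 0, 0, 0],
    [80, 0, 0, 0, 0],
    [80, 0, 0, -0.02, 0],
    [80, 0, 0, -0.06, 0],
    [100, 0, 0, -0.11, 0],
    [100, 0, 0, -0.14, 0],
    [100, 0, 0, -0.14, 0]
  ]
}}

```text
clock: 6.45
tool_pos: [0.6157, -0.015, 0.2407]
orientation: [179.9, 0.5, 171.6]
force: [0.8, -0.3, -0.6]
opening: 0.086
```

```bash
python3 - <<'E'
from h import *
snap('wrist','w6');snap('top','t6'); go(.52,.41,.18,-19)
crop('t6',240,120,440,290,'t6c',3.5)
d=load('top0');P=xyz(d)
for n,(u,v) in dict(tail=(134,226),mid=(139,211),neck=(144.4,195.7),tip=(147.5,187)).items(): 
    K=d['K'];c=np.array([(u-K[0,2])/K[0,0],-(v-K[1,2])/K[1,1],-1]);r=d['W'][:3,:3]@c;s=(.012-d['W'][2,3])/r[2];print(n,d['W'][:3,3]+s*r)
E
```

```text
dict_keys(['frame', 'z_map', 'mtx', 'tool_from_camera']) 6.45
dict_keys(['frame', 'z_map', 'mtx', 'camera_from_world']) 6.5
t 6.55 pos [ 0.6134 -0.0152  0.2358] yaw 171.55 grasp z 0.1888 j6 -115.2 F [-0.3  0.5 -1.2] open 0.0873
   shift [0.1549 0.4068 0.0091] spin 10.55 len 0.435
tail [0.4422845  0.43201953 0.012     ]
mid [0.48629341 0.41699242 0.012     ]
neck [0.531323   0.40072692 0.012     ]
tip [0.55699878 0.39136499 0.012     ]
```

View pics/t6c.png

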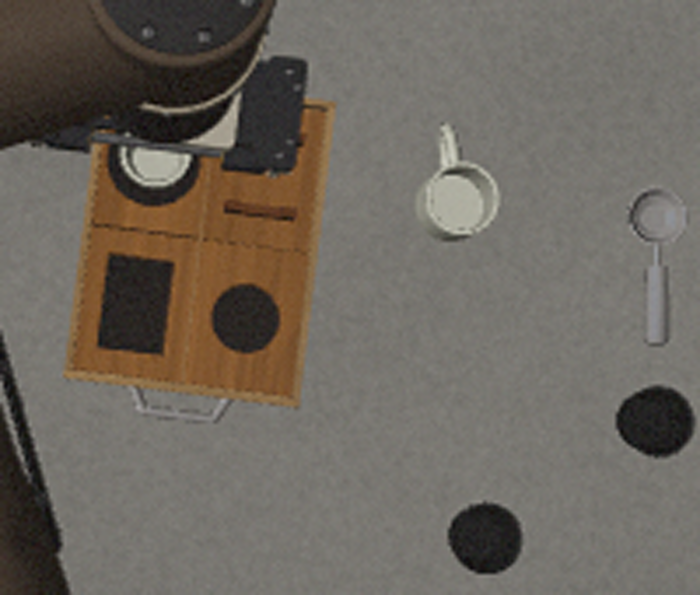

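View pics/w6.png

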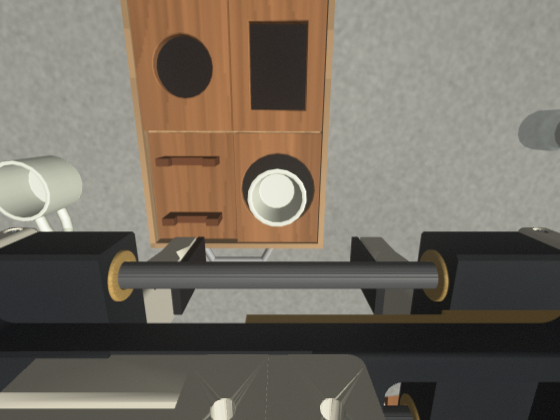

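The well stands upright in its pocket, with its rim at (277,197) in the wrist view, and the cup and spoon are unmoved. Next is the burnisher, at about (0.4915, 0.415) with an angle of about -19°.

Request:
{"op": "play_rows", "data": {
  "series": [
    [100, 0.03, 0.03, 0, 5],
    [100, 0.06, 0.07, 0, 10],
    [100, 0.1, 0.13, 0, 11],
    [100, 0.14, 0.2, 0, 11],
    [100, 0.18, 0.27, 0, 11],
    [100, 0.183, 0.34, 0, 11],
    [100, 0.183, 0.38, 0, 11],
    [100, 0.183, 0.407, 0.01, 11],
    [100, 0.183, 0.407, 0.01, 11],
    [100, 0.183, 0.407, 0.01, 11]
  ]
}}

```text
clock: 7.55
tool_pos: [0.491, 0.4179, 0.2221]
orientation: [-179.8, -0.1, 160.7]
force: [-0.4, -0.6, 0.0]
opening: 0.0876
```

```bash
python3 - <<'E'
from h import *
snap('wrist','w7'); go(.4915,.415,.1,-19.4)
E
```

```text
dict_keys(['frame', 'z_map', 'mtx', 'tool_from_camera']) 7.55
t 7.6 pos [0.491  0.4179 0.2219] yaw 160.73 grasp z 0.1749 j6 -167.0 F [1.4 1.4 1. ] open 0.0876
   shift [-0.0015 -0.0023  0.0749] spin 0.13 len 0.075
```

View pics/w7.png

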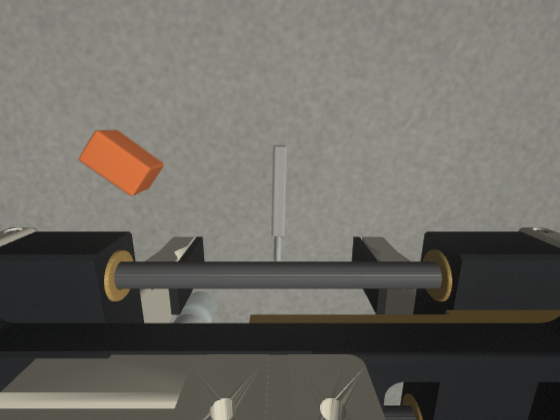

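The burnisher runs vertically in the picture, with its bar from (280,147) to (279,235) and its tip at (278,262). It is aligned with the tool.

```bash
python3 - <<'E'
from h import *
d=load('w7');P=xyz(d);f=d['frame'].astype(int).sum(-1)
q=P[140:262,265:295].reshape(-1,3);q=q[(q[:,2]>.009)&(q[:,2]<.02)];print(len(q),cv2.minAreaRect((q[:,:2]*1000).astype(np.float32)))
K=d['K']
for u,v in [(280,147),(279.5,235),(278.5,262)]:
    c=np.array([(u-K[0,2])/K[0,0],-(v-K[1,2])/K[1,1],-1]);r=d['W'][:3,:3]@c;s=(.012-d['W'][2,3])/r[2];print(d['W'][:3,3]+s*r)
E
```

```text
1319 ((499.87823486328125, 413.513427734375), (14.012001037597656, 127.6874771118164), 69.36224365234375)
[0.44148449 0.43665859 0.012     ]
[0.53231056 0.40457096 0.012     ]
[0.56301305 0.39269574 0.012     ]
```

Request:
{"op": "play_rows", "data": {
  "series": [
    [100, -0.001, 0, 0.04, 0],
    [70, -0.001, 0, 0.08, 0],
    [60, -0.001, 0, 0.11, 0],
    [60, -0.001, 0, 0.135, 0],
    [60, -0.001, 0, 0.146, 0],
    [60, -0.001, 0, 0.15, 0],
    [60, -0.001, 0, 0.152, 0],
    [60, -0.001, 0, 0.152, 0]
  ]
}}

```text
clock: 8.4
tool_pos: [0.4934, 0.4141, 0.0741]
orientation: [179.9, 0.0, 160.6]
force: [0.4, -0.3, -0.3]
opening: 0.0528
```

Request:
{"op": "play_rows", "data": {
  "series": [
    [60, 0, 0, 0, 0],
    [60, 0, 0, 0, 0]
  ]
}}

```text
clock: 8.6
tool_pos: [0.4933, 0.4142, 0.0742]
orientation: [179.9, 0.0, 160.6]
force: [0.1, -0.3, 0.2]
opening: 0.0521
```

```bash
python3 - <<'E'
from h import *
snap('wrist','w8'); go(.4925,.418,.0225,-19.4)
E
```

```text
dict_keys(['frame', 'z_map', 'mtx', 'tool_from_camera']) 8.6
t 8.65 pos [0.4932 0.4142 0.0741] yaw 160.57 grasp z 0.0271 j6 -166.8 F [-0.2 -0.4 -0.5] open 0.0524
   shift [0.002  0.0034 0.0046] spin -0.03 len 0.006
```

View pics/w8.png

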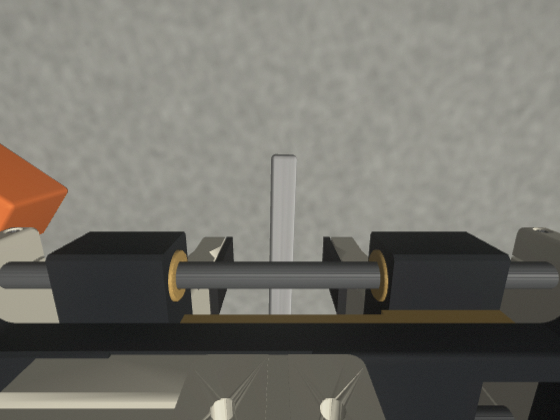

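The fingers straddle the bar, which is at column 283, about 3 mm to the right of their centre. I'll correct that, lower 4 mm more, and close.

Request:
{"op": "play_rows", "data": {
  "series": [
    [60, 0.001, 0.002, 0.002, 0],
    [60, 0.002, 0.003, 0.004, 0],
    [60, 0.002, 0.003, 0.0045, 0],
    [30, 0.002, 0.003, 0.0045, 0],
    [0, 0.002, 0.003, 0.0045, 0],
    [0, 0.002, 0.003, 0.0045, 0],
    [0, 0.002, 0.003, 0.0045, 0],
    [0, 0.002, 0.003, 0.0045, 0],
    [0, 0.002, 0.003, 0.0045, 0]
  ]
}}

```text
clock: 9.55
tool_pos: [0.4921, 0.4173, 0.0687]
orientation: [180.0, 0.0, 160.6]
force: [-0.1, -0.2, 0.1]
opening: 0.0137
```

```bash
python3 - <<'E'
from h import *
go(.599,-.107,.15,-8.5)
E
```

```text
t 9.55 pos [0.4921 0.4173 0.0687] yaw 160.56 grasp z 0.0217 j6 -167.0 F [-0.1 -0.2  0.1] open 0.0137
   shift [-0.2753 -0.4588 -0.1283] spin -10.94 len 0.55
```

Request:
{"op": "play_rows", "data": {
  "series": [
    [0, 0, 0, -0.01, 0],
    [0, 0, 0, -0.03, 0],
    [0, 0, 0, -0.06, 0],
    [0, 0, 0, -0.09, 0],
    [0, 0, 0, -0.11, 0],
    [0, 0, 0, -0.12, 0],
    [0, 0, 0, -0.125, 0]
  ]
}}

```text
clock: 10.25
tool_pos: [0.4922, 0.4174, 0.1949]
orientation: [179.9, 0.0, 160.6]
force: [-0.1, 0.4, -1.3]
opening: 0.0135
```

```bash
python3 - <<'E'
from h import *
snap('wrist','w9'); go(.599,-.107,.15,-8.5)
E
```

```text
dict_keys(['frame', 'z_map', 'mtx', 'tool_from_camera']) 10.25
t 10.3 pos [0.4921 0.4174 0.1948] yaw 160.56 grasp z 0.1478 j6 -167.0 F [ 0.1 -0.1  0.5] open 0.0138
   shift [-0.2753 -0.459  -0.0026] spin -10.94 len 0.535
```

View pics/w9.png

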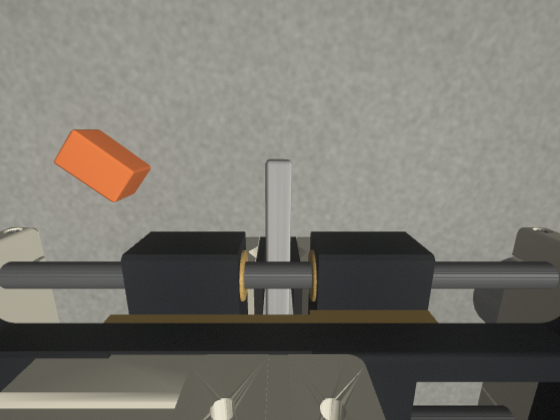

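The bar is held between the pads with its tail at (279,161). I'll check its position and slope in the tool frame and carry it at the same time.

Request:
{"op": "play_rows", "data": {
  "series": [
    [0, -0.02, -0.034, 0, -2],
    [0, -0.045, -0.075, -0.002, -5],
    [0, -0.07, -0.117, -0.002, -8],
    [0, -0.095, -0.159, -0.002, -11],
    [0, -0.12, -0.2, -0.002, -11],
    [0, -0.145, -0.242, -0.002, -11],
    [0, -0.17, -0.284, -0.002, -11],
    [0, -0.195, -0.326, -0.002, -11],
    [0, -0.22, -0.367, -0.002, -11],
    [0, -0.24, -0.4, -0.002, -11]
  ]
}}

```text
clock: 11.3
tool_pos: [0.5847, -0.0423, 0.1943]
orientation: [-180.0, -0.1, 171.5]
force: [0.9, 1.1, -0.9]
opening: 0.0134
```

Request:
{"op": "play_rows", "data": {
  "series": [
    [0, -0.007, 0.003, 0, 0],
    [0, -0.007, 0.003, 0, 0]
  ]
}}

```text
clock: 11.5
tool_pos: [0.5927, -0.0389, 0.1942]
orientation: [-180.0, -0.1, 171.4]
force: [0.1, -0.4, -0.9]
opening: 0.0137
```

```bash
python3 - <<'E'
from h import *
d=load('w9');P=xyz(d);Q=P-[.4921,.4174,.1948];t=np.radians(160.56)
for v in (158,160,161,162,163,170,190,210,230): 
    p=Q[v,279];print(v,np.round([p[0]*np.cos(t)+p[1]*np.sin(t),p[0]*np.sin(t)-p[1]*np.cos(t),-p[2]],4))
snap('wrist','w10'); go(.599,-.107,.08,-8.5)
E
```

```text
158 [0.043  0.0013 0.194 ]
160 [0.0552 0.0004 0.0587]
161 [0.0548 0.0004 0.0578]
162 [0.0544 0.0004 0.0565]
163 [0.054  0.0004 0.0554]
170 [0.0504 0.0004 0.0554]
190 [0.0397 0.0004 0.0565]
210 [0.0288 0.0005 0.0563]
230 [0.0174 0.0005 0.0562]
dict_keys(['frame', 'z_map', 'mtx', 'tool_from_camera']) 11.5
t 11.55 pos [ 0.5923 -0.0381  0.1944] yaw 171.5 grasp z 0.1474 j6 -113.7 F [ 0.3 -0.1 -2.1] open 0.0134
   shift [-0.017  -0.0672  0.0674] spin -0.0 len 0.097
```

View pics/w10.png

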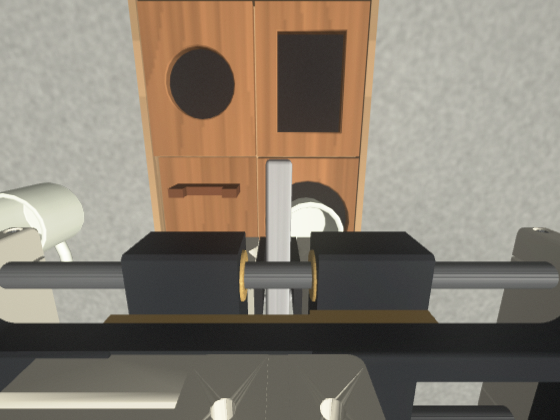

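The bar is level and its tail is 55 mm from the grasp, so its mid point is at the tool centre. Next it goes over the rest, with the rest's supports as a check.

Request:
{"op": "play_rows", "data": {
  "series": [
    [0, -0.005, -0.02, 0, 0],
    [0, -0.012, -0.05, 0, 0],
    [0, -0.017, -0.067, 0.01, 0],
    [0, -0.017, -0.067, 0.03, 0],
    [0, -0.017, -0.067, 0.05, 0],
    [0, -0.017, -0.067, 0.06, 0],
    [0, -0.017, -0.067, 0.06, 0]
  ]
}}

```text
clock: 12.25
tool_pos: [0.5986, -0.1056, 0.1339]
orientation: [-180.0, -0.2, 171.6]
force: [-0.7, -0.0, -1.3]
opening: 0.0138
```

```bash
python3 - <<'E'
from h import *
snap('wrist','w11'); go(.599,-.107,.051,-8.5)
E
```

```text
dict_keys(['frame', 'z_map', 'mtx', 'tool_from_camera']) 12.25
t 12.3 pos [ 0.5993 -0.1057  0.1352] yaw 171.64 grasp z 0.0882 j6 -106.7 F [ 0.2 -0.2 -0.9] open 0.0135
   shift [ 0.0001 -0.0013  0.0372] spin 0.14 len 0.037
```

View pics/w11.png

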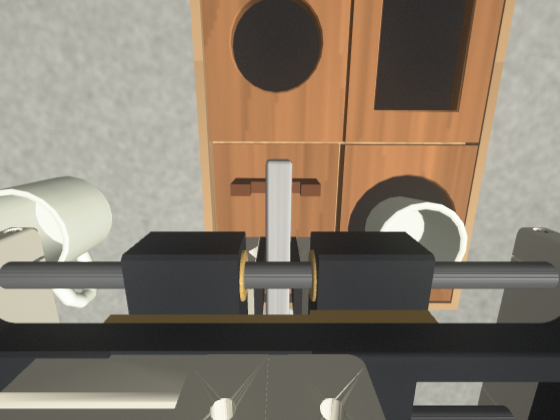

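The bar at column 279 lines up with the notch, centred at about 276. Lowering it.

Request:
{"op": "play_rows", "data": {
  "series": [
    [0, 0, -0.001, 0.012, 0],
    [0, 0, -0.001, 0.022, 0],
    [0, 0, -0.001, 0.03, 0],
    [0, 0, -0.001, 0.034, 0],
    [0, 0, -0.001, 0.036, 0],
    [0, 0, -0.001, 0.036, 0]
  ]
}}

```text
clock: 12.9
tool_pos: [0.5994, -0.1077, 0.0994]
orientation: [-180.0, -0.0, 171.6]
force: [-0.3, -0.0, -1.3]
opening: 0.0134
```

Request:
{"op": "play_rows", "data": {
  "series": [
    [0, 0, 0, 0.001, 0],
    [0, 0, 0, 0.002, 0],
    [0, 0, 0, 0.002, 0]
  ]
}}

```text
clock: 13.2
tool_pos: [0.5995, -0.1076, 0.0978]
orientation: [180.0, 0.0, 171.6]
force: [0.4, -0.2, -1.0]
opening: 0.0134
```

Request:
{"op": "play_rows", "data": {
  "series": [
    [0, 0, 0, 0.001, 0],
    [0, 0, 0, 0.0015, 0],
    [0, 0, 0, 0.0015, 0]
  ]
}}

```text
clock: 13.5
tool_pos: [0.5996, -0.1076, 0.0966]
orientation: [-180.0, 0.0, 171.6]
force: [-1.3, 0.4, 3.7]
opening: 0.0136
```

Contact: 3.7 N at the expected height. I release and rise.

Request:
{"op": "play_rows", "data": {
  "series": [
    [30, 0, 0, 0, 0],
    [40, 0, 0, 0, 0],
    [40, 0, 0, 0, 0],
    [40, 0, 0, -0.01, 0],
    [40, 0, 0, -0.04, 0],
    [60, 0, 0, -0.08, 0],
    [100, 0, 0, -0.12, 0],
    [100, 0, 0, -0.13, 0],
    [100, 0, 0, -0.13, 0]
  ]
}}

```text
clock: 14.4
tool_pos: [0.6004, -0.1075, 0.2291]
orientation: [179.9, 0.3, 171.6]
force: [-0.5, -0.1, -1.2]
opening: 0.0619
```

```bash
python3 - <<'E'
from h import *
snap('wrist','w12'); go(.591,.279,.18,-8.5)
d=load('w12');P=xyz(d)
q=P[150:262,205:330];m=(q[...,2]>.0355)&(q[...,2]<.05)&(np.ptp(d['frame'][150:262,205:330].astype(int),axis=-1)<25);q=q[m];print(len(q),np.median(q[:,2]),cv2.minAreaRect((q[:,:2]*1000).astype(np.float32)))
E
```

```text
dict_keys(['frame', 'z_map', 'mtx', 'tool_from_camera']) 14.4
t 14.45 pos [ 0.5995 -0.1075  0.2271] yaw 171.55 grasp z 0.1801 j6 -106.6 F [-0.1  1.2 -1.2] open 0.0652
   shift [6.530e-02 3.811e-01 3.000e-04] spin 0.05 len 0.387
1346 0.04027640104908253 ((607.9541015625, -108.98336029052734), (12.870378494262695, 116.14441680908203), 81.2229232788086)
```

View pics/w12.png

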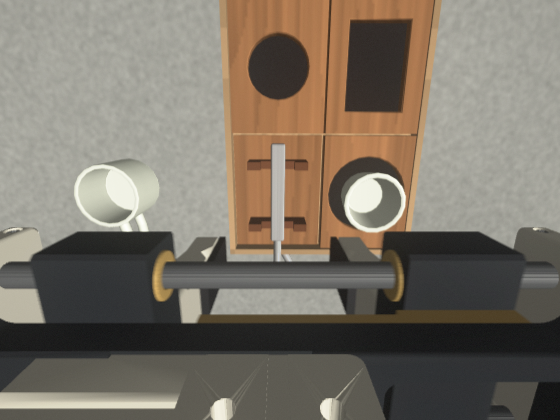

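The burnisher lies across both notches with its top at 40.3 mm, as expected. Now the jar.

Request:
{"op": "play_rows", "data": {
  "series": [
    [100, 0.008, 0.045, 0, 0],
    [100, 0.016, 0.09, 0, 0],
    [100, 0.024, 0.14, 0, 0],
    [100, 0.032, 0.19, 0, 0],
    [100, 0.04, 0.235, 0, 0],
    [100, 0.048, 0.28, 0, 0],
    [100, 0.056, 0.325, 0, 0],
    [100, 0.065, 0.37, 0, 0],
    [100, 0.065, 0.381, 0, 0],
    [100, 0.065, 0.381, 0, 0]
  ]
}}

```text
clock: 15.45
tool_pos: [0.5903, 0.2804, 0.2238]
orientation: [-179.9, -0.1, 171.7]
force: [-0.4, -0.7, -0.4]
opening: 0.0876
```

```bash
python3 - <<'E'
from h import *
snap('wrist','w13'); go(.591,.279,.04,-8.5)
d=load('w13');P=xyz(d)
q=P[140:260,220:335].reshape(-1,3);q=q[(q[:,2]>.055)&(q[:,2]<.07)];print(len(q),np.median(q[:,2]),cv2.minEnclosingCircle((q[:,:2]*1000).astype(np.float32)))
E
```

```text
dict_keys(['frame', 'z_map', 'mtx', 'tool_from_camera']) 15.45
t 15.5 pos [0.5903 0.279  0.2241] yaw 171.63 grasp z 0.1771 j6 -140.7 F [-0.3  0.1  0.4] open 0.0874
   shift [-0.001   0.0004  0.1371] spin 0.13 len 0.137
1293 0.06042331610336232 ((590.2958374023438, 278.83026123046875), 19.1023006439209)
```

View pics/w13.png

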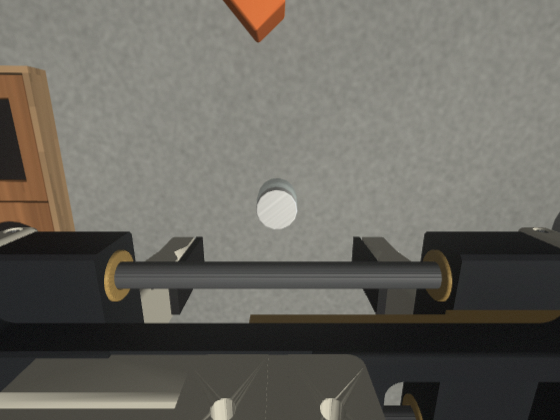

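The jar is centred at (277,209) in the picture, which puts its axis directly under the tool. Descending to grasp it.

Request:
{"op": "play_rows", "data": {
  "series": [
    [100, 0, 0, 0.04, 0],
    [100, 0, 0, 0.08, 0],
    [80, 0, 0, 0.115, 0],
    [75, 0, 0, 0.132, 0],
    [75, 0, 0, 0.14, 0],
    [75, 0, 0, 0.14, 0],
    [50, 0, 0, 0.14, 0],
    [20, 0, 0, 0.14, 0],
    [20, 0, 0, 0.14, 0],
    [20, 0, 0, 0.14, 0]
  ]
}}

```text
clock: 16.5
tool_pos: [0.5914, 0.2791, 0.0872]
orientation: [179.9, 0.1, 171.6]
force: [-0.9, -0.7, 3.2]
opening: 0.0407
```

Request:
{"op": "play_rows", "data": {
  "series": [
    [20, 0, 0, 0, 0],
    [20, 0, 0, 0, 0]
  ]
}}

```text
clock: 16.7
tool_pos: [0.5915, 0.2791, 0.0872]
orientation: [180.0, 0.1, 171.6]
force: [-1.9, -1.4, 6.7]
opening: 0.0407
```

```bash
python3 - <<'E'
from h import *
go(.4757,-.0888,.15,-8.5)
E
```

```text
t 16.7 pos [0.5915 0.2791 0.0872] yaw 171.58 grasp z 0.0402 j6 -140.8 F [-1.9 -1.4  6.7] open 0.0407
   shift [ 0.0606 -0.3808 -0.1102] spin 0.08 len 0.401
```

Request:
{"op": "play_rows", "data": {
  "series": [
    [20, 0, 0, -0.01, 0],
    [20, 0, 0, -0.03, 0],
    [20, 0, 0, -0.06, 0],
    [20, 0, 0, -0.09, 0],
    [20, 0, 0, -0.11, 0],
    [20, 0, 0, -0.115, 0],
    [20, 0, 0, -0.115, 0]
  ]
}}

```text
clock: 17.4
tool_pos: [0.5911, 0.279, 0.202]
orientation: [179.9, 0.0, 171.6]
force: [-0.2, 0.7, -1.7]
opening: 0.0407
```

```bash
python3 - <<'E'
from h import *
snap('wrist','w14'); go(.4757,-.0888,.15,-8.5)
d=load('w14');P=xyz(d);print([np.round(P[v,278],4) for v in range(222,262,4)])
E
```

```text
dict_keys(['frame', 'z_map', 'mtx', 'tool_from_camera']) 17.4
t 17.45 pos [0.5907 0.2787 0.2008] yaw 171.54 grasp z 0.1538 j6 -140.8 F [-0.6 -0.7 -2. ] open 0.0411
   shift [ 0.0597 -0.3804  0.0038] spin 0.04 len 0.385
[array([0.5703, 0.2821, 0.1425]), array([0.5711, 0.282 , 0.1471]), array([0.5726, 0.2817, 0.1492]), array([0.5736, 0.2816, 0.1526]), array([0.5715, 0.2819, 0.1637]), array([0.5719, 0.2818, 0.1678]), array([0.5714, 0.2818, 0.1737]), array([0.5728, 0.2816, 0.175 ]), array([0.5743, 0.2814, 0.176 ]), array([0.5765, 0.2811, 0.1754])]
```

View pics/w14.png

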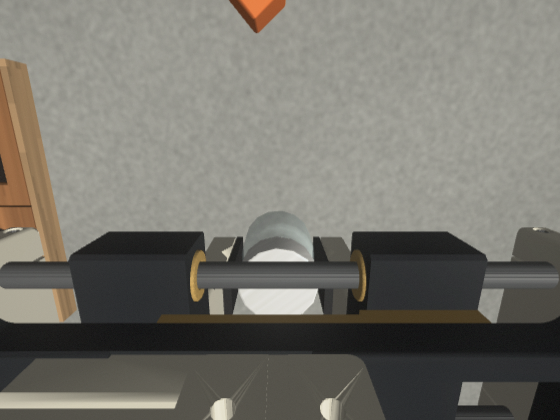

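The jar is held upright. I carry it to the small round pocket.

Request:
{"op": "play_rows", "data": {
  "series": [
    [20, 0.005, -0.03, 0, 0],
    [20, 0.011, -0.07, 0, 0],
    [20, 0.018, -0.115, 0, 0],
    [20, 0.025, -0.16, 0, 0],
    [20, 0.032, -0.205, 0, 0],
    [20, 0.039, -0.25, 0, 0],
    [20, 0.046, -0.295, 0, 0],
    [20, 0.053, -0.335, 0, 0],
    [20, 0.058, -0.365, 0, 0],
    [20, 0.06, -0.38, 0, 0]
  ]
}}

```text
clock: 18.45
tool_pos: [0.474, -0.0903, 0.1999]
orientation: [-180.0, -0.2, 171.4]
force: [-0.3, -0.0, -1.1]
opening: 0.0408
```

Request:
{"op": "play_rows", "data": {
  "series": [
    [20, 0, 0, 0.01, 0],
    [20, 0, 0, 0.03, 0],
    [20, 0, 0, 0.05, 0],
    [20, 0, 0, 0.06, 0],
    [20, 0, 0, 0.065, 0],
    [20, 0, 0, 0.065, 0]
  ]
}}

```text
clock: 19.05
tool_pos: [0.4759, -0.0879, 0.1354]
orientation: [-180.0, -0.1, 171.6]
force: [-0.0, -0.2, -1.3]
opening: 0.0406
```

```bash
python3 - <<'E'
from h import *
snap('wrist','w15'); go(.4757,-.0888,.052,-8.5)
E
```

```text
dict_keys(['frame', 'z_map', 'mtx', 'tool_from_camera']) 19.05
t 19.1 pos [ 0.4763 -0.0879  0.1361] yaw 171.6 grasp z 0.0891 j6 -111.3 F [-0.2  0.6 -0.3] open 0.0411
   shift [ 0.0004 -0.001   0.0371] spin 0.1 len 0.037
```

View pics/w15.png

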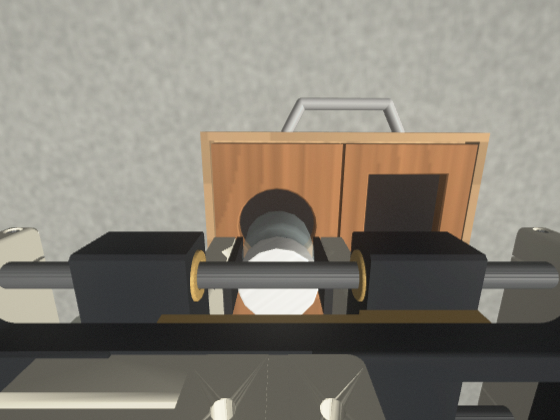

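The jar is centred over the pocket, both at about column 278. Lowering it.

Request:
{"op": "play_rows", "data": {
  "series": [
    [20, 0, -0.001, 0.012, 0],
    [20, 0, -0.001, 0.024, 0],
    [20, 0, -0.001, 0.032, 0],
    [20, 0, -0.001, 0.035, 0],
    [20, 0, -0.001, 0.036, 0],
    [20, 0, -0.001, 0.036, 0]
  ]
}}

```text
clock: 19.7
tool_pos: [0.4761, -0.0892, 0.1005]
orientation: [180.0, 0.0, 171.6]
force: [1.4, -0.1, -1.4]
opening: 0.0411
```

Request:
{"op": "play_rows", "data": {
  "series": [
    [20, 0, 0, 0.001, 0],
    [20, 0, 0, 0.002, 0],
    [20, 0, 0, 0.002, 0]
  ]
}}

```text
clock: 20.0
tool_pos: [0.4762, -0.0892, 0.0991]
orientation: [180.0, 0.1, 171.6]
force: [-2.8, 1.0, 9.1]
opening: 0.0405
```

Contact at the expected height. I release, rise, and head for the block.

Request:
{"op": "play_rows", "data": {
  "series": [
    [60, 0, 0, 0, 0],
    [65, 0, 0, 0, 0],
    [65, 0, 0, 0, 0],
    [65, 0, 0, -0.02, 0],
    [65, 0, 0, -0.06, 0],
    [100, 0, 0, -0.1, 0],
    [100, 0, 0, -0.13, 0],
    [100, 0, 0, -0.13, 0]
  ]
}}

```text
clock: 20.8
tool_pos: [0.478, -0.0891, 0.2325]
orientation: [179.9, 0.4, 171.6]
force: [0.1, -0.1, -0.3]
opening: 0.0754
```

```bash
python3 - <<'E'
from h import *
snap('wrist','w16'); go(.4026,.2816,.18,33.2)
d=load('w16');P=xyz(d)
q=P[140:260,220:335].reshape(-1,3);q=q[(q[:,2]>.065)&(q[:,2]<.085)];print(len(q),np.median(q[:,2]),cv2.minEnclosingCircle((q[:,:2]*1000).astype(np.float32)))
E
```

```text
dict_keys(['frame', 'z_map', 'mtx', 'tool_from_camera']) 20.8
t 20.85 pos [ 0.4769 -0.0891  0.2302] yaw 171.57 grasp z 0.1832 j6 -111.2 F [-0.3  0.4 -0.8] open 0.0796
   shift [0.1278 0.3558 0.0032] spin -41.63 len 0.378
1349 0.07236818281032481 ((474.99591064453125, -89.41502380371094), 19.081886291503906)
```

View pics/w16.png

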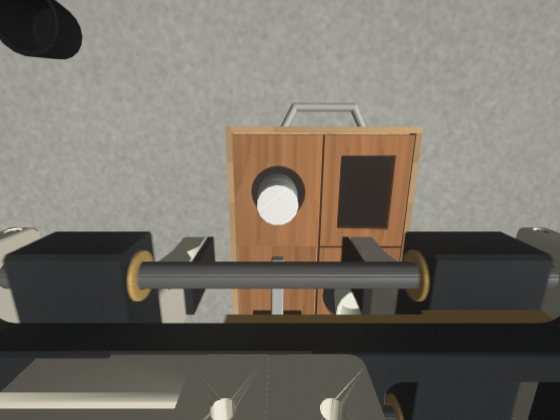

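The jar stands in its pocket with its top at 72.4 mm (12 + 60) and its axis at (0.475, -0.0894). Now the block.

Request:
{"op": "play_rows", "data": {
  "series": [
    [100, 0.015, 0.043, 0, -5],
    [100, 0.031, 0.086, 0, -11],
    [100, 0.047, 0.13, 0, -17],
    [100, 0.063, 0.175, 0, -23],
    [100, 0.078, 0.22, 0, -29],
    [100, 0.094, 0.263, 0, -35],
    [100, 0.11, 0.308, 0, -41],
    [100, 0.125, 0.348, 0, -41.6],
    [100, 0.128, 0.356, 0, -41.6],
    [100, 0.128, 0.356, 0, -41.6]
  ]
}}

```text
clock: 21.85
tool_pos: [0.4007, 0.2827, 0.2268]
orientation: [-180.0, -0.1, -146.7]
force: [0.9, -0.2, 0.2]
opening: 0.0879
```

```bash
python3 - <<'E'
from h import *
snap('wrist','w17'); go(.4026,.2816,.033,33.2)
d=load('w17');P=xyz(d)
q=P[120:262,220:335].reshape(-1,3);q=q[(q[:,2]>.037)&(q[:,2]<.05)];print(len(q),np.median(q[:,2]),cv2.minAreaRect((q[:,:2]*1000).astype(np.float32)))
E
```

```text
dict_keys(['frame', 'z_map', 'mtx', 'tool_from_camera']) 21.85
t 21.9 pos [0.4009 0.2815 0.2269] yaw -146.78 grasp z 0.1799 j6 -114.9 F [-0.1 -0.1 -0.1] open 0.0878
   shift [-0.0018 -0.0008  0.1469] spin 0.02 len 0.147
2036 0.0403704740586123 ((401.7286376953125, 280.787841796875), (58.93674850463867, 35.74047088623047), 33.520286560058594)
```

View pics/w17.png

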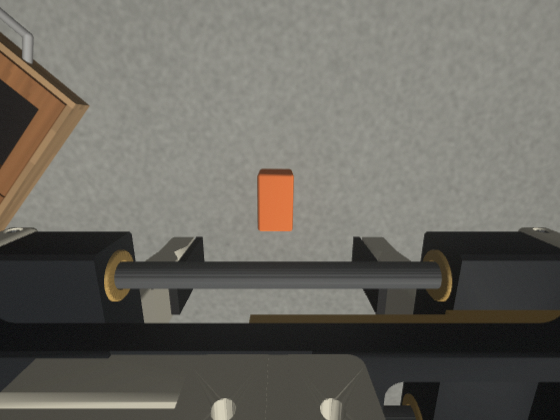

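The block is upright in the picture at (276,201), aligned with the tool. Descending to grasp it.

Request:
{"op": "play_rows", "data": {
  "series": [
    [100, 0, 0, 0.04, 0],
    [100, 0, 0, 0.08, 0],
    [80, 0, 0, 0.115, 0],
    [75, 0, 0, 0.135, 0],
    [75, 0, 0, 0.145, 0],
    [75, 0, 0, 0.147, 0],
    [50, 0, 0, 0.147, 0],
    [20, 0, 0, 0.147, 0],
    [20, 0, 0, 0.147, 0],
    [20, 0, 0, 0.147, 0]
  ]
}}

```text
clock: 22.9
tool_pos: [0.4017, 0.2821, 0.082]
orientation: [180.0, 0.1, -146.8]
force: [-0.3, -0.0, -0.6]
opening: 0.0395
```

Request:
{"op": "play_rows", "data": {
  "series": [
    [20, 0, 0, 0, 0],
    [20, 0, 0, 0, 0],
    [20, 0, 0, -0.02, 0],
    [20, 0, 0, -0.05, 0],
    [20, 0, 0, -0.08, 0],
    [20, 0, 0, -0.11, 0],
    [20, 0, 0, -0.12, 0],
    [20, 0, 0, -0.12, 0]
  ]
}}

```text
clock: 23.7
tool_pos: [0.4018, 0.2823, 0.2025]
orientation: [179.9, 0.2, -146.8]
force: [-0.2, 0.9, -1.1]
opening: 0.0359
```

```bash
python3 - <<'E'
from h import *
snap('wrist','w18'); go(.4894,.0045,.15,-8.5)
d=load('w18');P=xyz(d);print([np.round(P[v,278],4) for v in range(212,262,6)])
E
```

```text
dict_keys(['frame', 'z_map', 'mtx', 'tool_from_camera']) 23.7
t 23.75 pos [0.4013 0.2817 0.201 ] yaw -146.85 grasp z 0.154 j6 -114.9 F [ 0.3 -1.  -1.2] open 0.0355
   shift [ 0.0777 -0.2803  0.0038] spin 41.65 len 0.291
[array([0.3765, 0.2665, 0.1535]), array([0.3774, 0.2671, 0.1602]), array([0.3796, 0.2686, 0.1615]), array([0.3825, 0.2705, 0.1605]), array([0.385 , 0.2721, 0.161 ]), array([0.3879, 0.274 , 0.1605]), array([0.3904, 0.2756, 0.161 ]), array([0.393 , 0.2773, 0.1612]), array([0.3959, 0.2792, 0.161 ])]
```

View pics/w18.png

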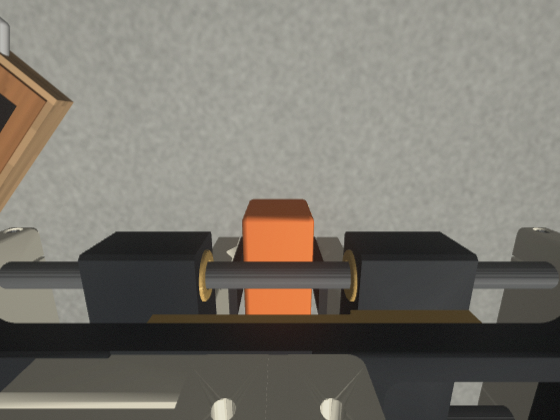

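The block is held level, with its top 7 mm above the grasp point. I carry it to the rectangular pocket.

Request:
{"op": "play_rows", "data": {
  "series": [
    [20, 0.005, -0.02, 0, 3],
    [20, 0.013, -0.05, 0, 8],
    [20, 0.022, -0.08, 0, 13],
    [20, 0.031, -0.112, 0, 18],
    [20, 0.04, -0.145, 0, 23],
    [20, 0.049, -0.178, 0, 28],
    [20, 0.058, -0.21, 0, 33],
    [20, 0.067, -0.242, 0, 38],
    [20, 0.075, -0.27, 0, 41.6],
    [20, 0.078, -0.28, 0, 41.6]
  ]
}}

```text
clock: 24.75
tool_pos: [0.4887, 0.0024, 0.1991]
orientation: [-179.9, -0.2, 171.3]
force: [0.3, -0.2, -0.6]
opening: 0.0359
```

Request:
{"op": "play_rows", "data": {
  "series": [
    [20, 0, 0, 0.01, 0],
    [20, 0, 0, 0.03, 0],
    [20, 0, 0, 0.05, 0],
    [20, 0, 0, 0.065, 0],
    [20, 0, 0, 0.07, 0],
    [20, 0, 0, 0.07, 0]
  ]
}}

```text
clock: 25.35
tool_pos: [0.4885, 0.005, 0.1298]
orientation: [-179.9, -0.1, 171.6]
force: [-0.1, -0.9, -1.1]
opening: 0.0357
```

```bash
python3 - <<'E'
from h import *
snap('wrist','w19'); go(.4894,.0045,.046,-8.5)
E
```

```text
dict_keys(['frame', 'z_map', 'mtx', 'tool_from_camera']) 25.35
t 25.4 pos [0.489  0.0051 0.1307] yaw 171.62 grasp z 0.0837 j6 -122.1 F [-0.4  0.3 -0.7] open 0.0359
   shift [-0.0005 -0.0005  0.0377] spin 0.12 len 0.038
```

View pics/w19.png

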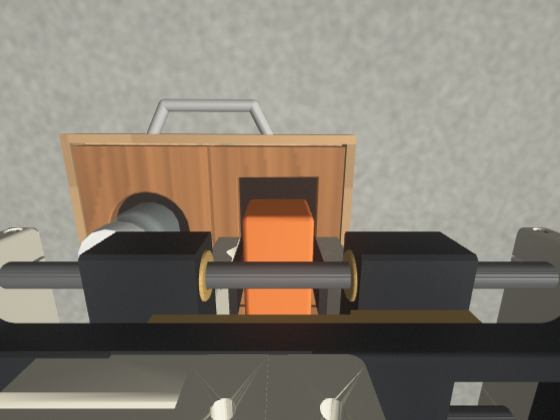

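The block is aligned and centred over its pocket, at columns 245–313 within 240–318. Lowering it.

Request:
{"op": "play_rows", "data": {
  "series": [
    [20, 0, 0, 0.012, 0],
    [20, 0, 0, 0.024, 0],
    [20, 0, 0, 0.032, 0],
    [20, 0, 0, 0.035, 0],
    [20, 0, 0, 0.036, 0],
    [20, 0, 0, 0.036, 0]
  ]
}}

```text
clock: 26.0
tool_pos: [0.4896, 0.0047, 0.0955]
orientation: [180.0, 0.0, 171.6]
force: [-0.7, -0.4, -0.6]
opening: 0.0357
```

Request:
{"op": "play_rows", "data": {
  "series": [
    [20, 0, 0, 0.001, 0],
    [20, 0, 0, 0.002, 0],
    [20, 0, 0, 0.002, 0]
  ]
}}

```text
clock: 26.3
tool_pos: [0.4896, 0.0047, 0.0938]
orientation: [180.0, 0.0, 171.6]
force: [-2.3, 0.3, 5.4]
opening: 0.0357
```

Request:
{"op": "play_rows", "data": {
  "series": [
    [50, 0, 0, 0, 0],
    [60, 0, 0, 0, 0],
    [60, 0, 0, 0, 0],
    [60, 0, 0, -0.02, 0],
    [60, 0, 0, -0.06, 0],
    [60, 0, 0, -0.11, 0],
    [60, 0, 0, -0.15, 0],
    [60, 0, 0, -0.15, 0]
  ]
}}

```text
clock: 27.1
tool_pos: [0.492, 0.0052, 0.2491]
orientation: [179.8, 0.5, 171.6]
force: [0.4, 0.7, -0.2]
opening: 0.0525
```

Request:
{"op": "play_rows", "data": {
  "series": [
    [60, 0.045, 0, -0.03, 0],
    [60, 0.09, 0, -0.06, 0],
    [60, 0.06, -0.05, -0.1, 0],
    [60, 0.03, 0.1, -0.15, 0],
    [60, 0.0, 0.2, -0.15, 0],
    [60, -0.02, 0.3, -0.15, 0],
    [60, -0.02, 0.35, -0.15, 0],
    [60, -0.02, 0.35, -0.15, 0],
    [60, -0.02, 0.35, -0.15, 0],
    [60, -0.02, 0.35, -0.15, 0]
  ]
}}

```text
clock: 28.1
tool_pos: [0.5432, 0.3008, 0.3875]
orientation: [-180.0, -0.0, 171.6]
force: [0.5, -0.8, 0.7]
opening: 0.0525
```

```bash
python3 - <<'E'
from h import *
snap('top','tf'); crop('tf',240,120,460,290,'tfc',3.5); print(get_obs()['tool_pos'])
d=load('tf');P=xyz(d)
def reg(n,u0,v0,u1,v1,a,b):
    p=P[v0:v1,u0:u1].reshape(-1,3);q=p[(p[:,2]>a)&(p[:,2]<b)];r=cv2.minAreaRect((q[:,:2]*1000).astype(np.float32));print(n,len(q),np.round(np.median(q[:,2]),4),np.round(r[0],1),np.round(r[1],1),round(r[2],1))
reg('jar',298,195,325,226,.064,.09);reg('well',265,145,302,185,.048,.07);reg('block',262,188,294,225,.046,.07)
reg('cup',355,150,386,192,.045,.2); reg('spoon',415,170,440,222,.003,.2)
E
```

```text
dict_keys(['frame', 'z_map', 'mtx', 'camera_from_world']) 28.1
[0.54546064 0.3066301  0.38607875]
jar 141 0.0724 [476.6 -88.4] [35.7 37.2] 26.4
well 112 0.0535 [613.9 -15.3] [55.1 58.8] 88.8
block 255 0.0519 [490.4   5.3] [35.5 60.1] 81.8
cup 115 0.0509 [ 575.3 -263.5] [75.6 61.3] 40.7
spoon 479 0.0089 [ 515.1 -443.1] [ 73.9 154.9] 87.8
```

View pics/tfc.png

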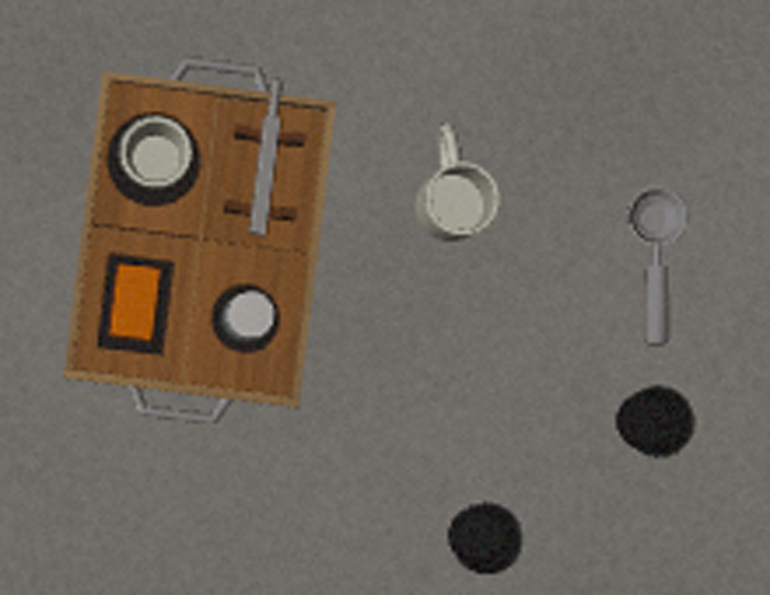

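```bash
python3 -c "
from h import *
print(np.abs(load('top0')['frame'][140:225,350:450].astype(int)-load('tf')['frame'][140:225,350:450]).mean(), get_obs()['qvel'].round(2)); print(close_job())"
```

```text
2.262313725490196 [-1.89 -2.89 -7.83 -1.28  1.68  3.77]
the job is handed in; nothing more can be done
None
```

All four pieces are packed in their own inserts and the job was handed in at about 28 s, well inside the 109 s limit. No verdict was reported.

The last picture from above, with its depth reading, showed:

| Piece | Offset from insert centre | Top height above counter | Expected |
|---|---|---|---|
| Jar | within about 2 mm | 72.4 mm | 72 mm |
| Mixing well | within about 2 mm | 53.5 mm | 54 mm |
| Block (along its pocket to about 1°) | within about 2 mm | 51.9 mm | 52 mm |
| Burnisher (lying across both notches) | about 3 mm, read off the picture | 40.3 mm, from the wrist view right after release | 40 mm |

- **Cup and spoon:** They look the same as at the start. The spoon's measured position moved less than 1 mm. The cup's fitted centre came out about 8 mm different, but the cup area of the picture looks unchanged, so I put that down to the fit catching the handle.
- **Arm at hand-in:** It was still moving slightly (up to 8°/s), but it was clear of everything, with the tool about 0.39 m up and off to the side.

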